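# Slide the tip-rack carrier home on its rails

## Task

With a fingertip, push the blue carrier board along its rails by its rear push plate until you feel it drop level into the red-marked locating notches, then take the hand away. Only push it: do not lift it or let the small jar riding on it tip or come out of its ring, and leave the reagent bottle, beaker and tip box on the bench alone.

Things in the scene. Friction and masses are not known exactly. Their poses are not given: they have to be found in the camera images.
- track: Fixed track 310 (x) x 150 (y) mm, across the bench. Origin: centre of underside; slide direction +x; z up. Base 8 mm thick. Two aluminium rails along x at y = -55, +55 (14 wide, tops z = 26 mm, x -145 to 145), end stops at x = 145. Guide walls at y = -67, +67, 6 thick, tops z = 42, 2 mm play per side. Red notches in each rail at x = -30 and +90, floor 17 long, 6 deep, then a 35 degree ramp up on the +x side; red marks.
- track_home (a point): Point on the track's centre line at x = 30 mm, z = 20 mm of the track's frame (axes as the track's): the carrier's origin lies here when it is home, all four feet on the notch floors. At the start the carrier is 50 to 90 mm short of it along x and rides 6 mm higher (z = 26 mm).
- carrier: Loose blue board 145 (x) x 124 (y) mm, 0.5 to 0.85 kg, on the rails, axes as the track's. Origin: centre, level with the undersides of its feet. Four black feet at x = -60, 60, y = -55, 55 (12 long, 10 wide, 8 tall); board z 8 to 16. Fixed white rack with yellow tips, x -48 to 12, 90 wide, top z = 51. Ring for the jar at x = 43, inner radius 22, 7 tall. Slides with 2 to 8 N of friction.
- carrier_push (a point): Middle of the flat rear face of the carrier's push plate, an upright blue plate 80 wide (y), 35 tall and 6 thick, at carrier x = -72.5 mm, z = 33.5 mm (plate from z = 16 to 51). Push it here to +x. Once the board has dropped, the feet meet the ramps about 2.5 mm past home and resistance rises well above sliding. Pushed slowly it stays in; pushed fast (0.25 m/s) it skips over the notches and past home.
- jar: Small clear jar with an orange cap, 41 mm diameter, 42 mm tall, 60 g, standing loose in the ring on the carrier. Origin: centre of its underside; z up its axis. It must ride along upright.
- reagent_bottle: Bystander: bottle with blue cap, 64 mm diameter, 125 mm tall, standing loose on the bench. Origin: centre of its underside.
- beaker: Bystander: white cup-shaped beaker, 70 mm diameter, 80 mm tall, loose on the bench. Origin: centre of its underside.
- tip_box: Bystander: closed tip box with green lid, 63 x 63 mm, 63 mm tall, loose on the bench. Origin: centre of its underside.
Things that resemble listed ones, but are neither listed nor needed, are in the scene too. Leave any grey or pink look-alike of the jar alone.

How it is judged (in metres and radians):
On the way, in this order (a step that is already met when the one before it is completed fails the run):
1. the fingers touch the carrier while it still rides on the rail tops (contact force between the fingers and carrier above 0.4 N and z of carrier in the frame of track above 0.024 m), for 0.02 s.
2. the carrier has dropped level into the notches (x of carrier in the frame of track between 0.024 and 0.036 m and y of carrier in the frame of track between -0.005 and 0.005 m and z of carrier in the frame of track between 0.017 and 0.0225 m and angle between carrier's own z axis and vertical below 0.025 rad), for 0.2 s.
At the end, for the whole second after the job is handed in: The carrier lies with all four feet down in the notches (origin within 6 mm of home along the track, 5 mm across, within 3 mm of the notch floor, tilted less than 1.4 degrees) and at rest; the jar stands upright in its ring; the three bystanders stand within 15 mm of where they were (all of step 2 and horizontal distance between jar and carrier below 0.052 m and x of jar in the frame of carrier above 0.034 m and z of jar in the frame of carrier below 0.021 m and angle between jar's own z axis and vertical below 0.15 rad and linear speed of carrier below 0.01 m/s and linear speed of jar below 0.02 m/s and distance of each of reagent_bottle, beaker, tip_box from where it was at the start of the episode below 0.015 m and angle between each of reagent_bottle, beaker, tip_box's own z axis and vertical below 0.1 rad); the robot touches nothing.
It fails at once if the carrier is lifted more than 6 mm off the rails or tipped (z of carrier in the frame of track above 0.032 m or angle between carrier's own z axis and vertical above 0.2 rad).
It fails at once if the jar tips, is lifted or leaves its ring (angle between jar's own z axis and vertical above 0.4 rad or z of jar in the frame of carrier above 0.026 m or distance between jar and carrier above 0.065 m).
It fails at once if a bystander is knocked or moved (distance of any of reagent_bottle, beaker, tip_box from where it was at the start of the episode above 0.02 m or angle between any of reagent_bottle, beaker, tip_box's own z axis and vertical above 0.35 rad).
It also fails if it takes over 38 s, if anything falls off the work surface, if the arm or the gripper's body presses on something with over 40 N, if the wrist force passes 120 N, or if a joint passes its speed limit or range.

## Robot

A 7-joint arm with a two-finger parallel gripper is mounted at the origin on the work surface. World frame = base frame: x ahead of the robot, y to its left, z up, the work surface at z = 0. Lengths are in m, angles in degrees, forces in N, time in s.
With the tool pointing down it reaches from about 0.4 to 0.85 m from the base axis. Payload 10.4 kg.
Tool frame: the origin (TCP) lies between the finger pads; the fingertips stand 25 mm ahead of it and the grasp point (between the pads) lies 6 mm ahead of it; z points along the fingers, y is the line along which they close (so a half turn about z gives the same grasp; the last joint's range is limited). The gripper opens to 87 mm and grips with 3 to 60 N. Pads are 19 mm wide; open, the fingers measure 117 mm over their backs; the gripper's body (75 mm by 190 mm) begins 51 mm behind the grasp point.
Start: joints at [73.304, 19.034, -3.707, 83.658, 1.238, 77.344, -5.071], TCP at [0.166, -0.603, 0.248] pointing down, gripper open.
Joint ranges: [-148.97, 148.97], [-28.65, 121.19], [-84.17, 76.75], [9.2, 138.47], [-72.65, 252.65], [3.7, 117.97], [-149.18, 149.18]. Speed limits (degrees/s): [127.2, 127.2, 159.86, 159.86, 180, 180, 180].

## Interface

Orientations are given as [roll, pitch, yaw] about the fixed x, y, z axes, in that order (R = Rz(yaw) Ry(pitch) Rx(roll)).
In Python, from rig import bot gives the robot as it stands.
- The arm moves only by the tool step_arm, never from a script. Its argument "rows" is a list of rows, each a list of 5 numbers: the opening, from -1 (shut) to 1 (fully open), then the shift along the tool's x, y, z in mm, then the turn about the tool's z in rad. In form: [[hand, dx, dy, dz, turn], ...]. A call has 1 to 20 rows; each row is the pose to reach, as a shift and turn from the pose commanded when the call began, along the tool's axes at that moment; what a row does not reach only later rows make up. A row lasts 1/12 s, in which the tool goes at most 41.7 mm and 7.16 degrees, less where a joint would pass 70% of its speed; a pose out of reach is approached as far as the arm can. A call with a gripper value outside its range is refused whole. The fingers move at their own pace and stop on an object; "squeeze" is the grip in N (left out, the last holds). Time passes only in rows, so rows that repeat a pose let the fingers close. It gives the time, the measured TCP pose, the force, the opening and the grip force at its end, in the units of the state.
- bot.get_obs(): the state, without advancing time (a new reading comes with each control period).
- bot.get_image(name): name is "side" or "top"; returns the picture (420x560x3 uint8, red, green, blue); there is no depth.
- bot.get_calibration(name): a dict with "camera_matrix" (3x3 intrinsics, pixels), "xyz" and "attitude" of the camera in the world. Camera axes: x right, y down, z forward; pixel columns grow to the right and rows downward; lengths in m; the calibration is good to about 2 mm. A picture is of the moment at which its call begins. get_calibration takes no time and is no camera call.
- bot.close_job(): hands the job in; it is judged then, once.
Trained networks look in the newest picture that a camera, given by its name, has taken for a name from the list of things; names that differ only in an ending like _2 or _b are one class to them, and where a whole thing is asked for, a point or a joint stands for the part that bears it (a point fixed in the world has none). Each returns a list of dicts, best first, with "score" (0 to 1); they miss things now and then, are a little off and sometimes report something else, mostly with a low value. They report only what shows in the picture. A call takes as long as a camera call. They do not tell look-alikes from the thing itself.
- bot.spot_in(thing, camera): "centre" ([x, y, z] in m, in world coordinates, good to about 4 mm: the middle of the surface that is visible of it).
- bot.masks_of(thing, camera): "pixels" (420x560 bool, what is visible of it).
The state is a dict: "clock": time; "joints": joint angles; "qd": joint speeds; "tau": joint torques, N m; "tool_pos": TCP position; "ee_rot": TCP orientation; "force": force on the tool from outside, world axes, zero at the start; "ft_torque": the same for the moment, N m; "grip_width": opening from 0.0 (shut) to 1.0 (fully open); "gripper_force": force on a finger pad.
Only numpy, scipy, OpenCV 4.12 (cv2) and the standard library are available. Lean on these libraries where they do the work, as an engineer would, in place of code of your own. Each camera call takes 0.05 s, during which the arm holds its last target. There are 200 camera calls.

## Working session

There is one attempt and no reset: what is moved stays moved. The work goes in short steps, Python scripts to look and compute and a tool call to move; the robot and the scene stay as the last step left them, time stands still between calls to the robot, and variables do not carry over. Pictures are saved under pics/ and viewed, at most 10 in all, crops included, and the job is handed in when it is done.

Besides the shell and the picture viewer there is one more tool, called after "Emit:" in YAML: its name, and indented under it one key for each argument. step_arm: Moves the arm, as the interface text tells. Its arguments: {"type":"object","properties":{"rows":{"type":"array"},"squeeze":{"type":"number"}},"required":["rows"]}

```bash
mkdir -p pics
python3 - <<'E'
from rig import bot
import cv2,numpy as np
o=bot.get_obs();print({k:np.round(o[k],3) for k in('clock','tool_pos','ee_rot','force','grip_width')})
for n in('side','top'):
    cv2.imwrite(f'pics/{n}0.png',bot.get_image(n)[:,:,::-1])
    c=bot.get_calibration(n);print(n,np.round(c['camera_matrix'],1).tolist(),c['xyz'],c['attitude'])
    for t in('track','carrier','carrier_push','track_home','jar','reagent_bottle','beaker','tip_box'):
        try:print(t,[(round(d['score'],2),np.round(d['centre'],3).tolist()) for d in bot.spot_in(t,n)][:3])
        except Exception as e:print(t,e)
E
```

```text
{'clock': np.float64(0.0), 'tool_pos': array([ 0.166, -0.602,  0.247]), 'ee_rot': array([-1.79916e+02,  4.00000e-03,  1.54000e+01]), 'force': array([ 0.169,  0.031, -0.053]), 'grip_width': np.float64(1.004)}
side [[476.4, 0.0, 270.9], [0.0, 476.4, 206.8], [0.0, 0.0, 1.0]] [0.05443951 0.47070341 0.57378454] [-121.78050341    1.17635327 -140.74311265]
track []
carrier [(0.78, [0.501, -0.015, 0.056])]
carrier_push [(0.91, [0.498, -0.015, 0.058])]
track_home [(0.92, [0.481, -0.058, 0.012])]
jar [(0.9, [0.338, -0.054, 0.033]), (0.79, [0.662, -0.055, 0.027]), (0.77, [0.503, -0.081, 0.077])]
reagent_bottle [(0.61, [0.545, -0.427, 0.061])]
beaker [(0.91, [0.757, -0.137, 0.057])]
tip_box [(0.89, [0.78, 0.155, 0.051])]
top [[459.5, 0.0, 285.1], [0.0, 459.5, 206.9], [0.0, 0.0, 1.0]] [ 0.4426856  -0.14163859  1.22513374] [-174.16455089    0.70999902  -90.77159027]
track [(0.8, [0.499, -0.156, 0.008]), (0.16, [0.523, -0.044, 0.043])]
carrier [(0.78, [0.523, -0.05, 0.04]), (0.21, [0.784, -0.149, 0.036])]
carrier_push [(0.85, [0.523, -0.047, 0.043])]
track_home [(0.6, [0.502, -0.162, 0.007])]
jar [(0.79, [0.355, -0.168, 0.043]), (0.73, [0.669, -0.065, 0.044]), (0.71, [0.345, -0.064, 0.044])]
reagent_bottle [(0.63, [0.551, -0.438, 0.088])]
beaker [(0.61, [0.785, -0.148, 0.034])]
tip_box [(0.72, [0.798, 0.142, 0.064])]
```

View pics/top0.png

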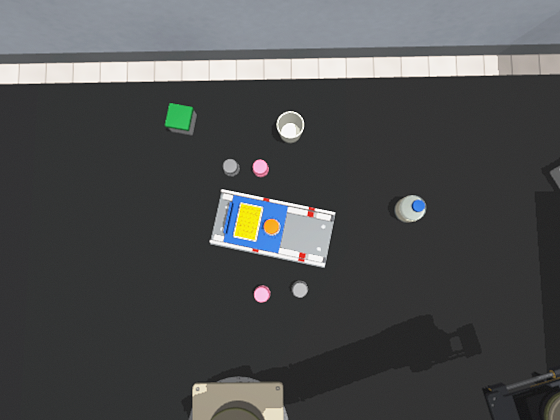

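View pics/side0.png

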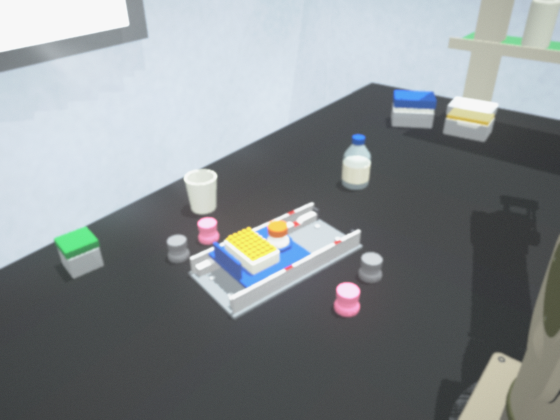

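The top picture shows the track at about (222,191)–(335,212)–(324,266)–(210,243). The carrier is on its left, the push plate is near (227,217), and the slide direction is to the right (world -y). The side view agrees. Next, a zoomed crop with unprojected positions.

```bash
cat > h.py <<'E'
from rig import bot
import cv2,numpy as np
from scipy.spatial.transform import Rotation as Rn
def cam(n):
    c=bot.get_calibration(n);return np.array(c['camera_matrix']),np.array(c['xyz']),Rn.from_euler('xyz',c['attitude'],degrees=True).as_matrix()
def unproj(n,uv,z):
    K,t,R=cam(n);d=R@np.linalg.inv(K)@np.array([uv[0],uv[1],1.]);return t+d*(z-t[2])/d[2]
def proj(n,P):
    K,t,R=cam(n);q=(np.atleast_2d(P)-t)@R@K.T;return q[:,:2]/q[:,2:]
E
python3 - <<'E'
from h import *
im=cv2.imread('pics/top0.png')
for uv in [(222,191),(335,212),(324,266),(210,243)]:print(unproj('top',uv,.042).round(4))
cv2.imwrite('pics/crop.png',cv2.resize(im[180:280,200:345],None,fx=5.5,fy=5.5,interpolation=cv2.INTER_CUBIC))
hsv=cv2.cvtColor(im,cv2.COLOR_BGR2HSV)[180:280,200:345]
for nm,lo,hi in [('red',(0,150,80),(6,255,255)),('blue',(95,130,60),(125,255,255)),('or',(9,150,120),(20,255,255)),('yel',(24,120,120),(34,255,255))]:
    m=cv2.inRange(hsv,lo,hi);n,_,s,c=cv2.connectedComponentsWithStats(m)
    for i in range(1,n):
        if s[i,4]>6:
            print(nm,s[i,4],(c[i]+[200,180]).round(1),cv2.minAreaRect(np.argwhere(_==i)[:,::-1].astype(np.float32)))
E
```

```text
[0.6078 0.035  0.042 ]
[ 0.5487 -0.2572  0.042 ]
[ 0.4107 -0.2258  0.042 ]
[0.4733 0.0659 0.042 ]
red 15 [266.  199.2] ((66.0, 19.5), (3.0, 4.0), 90.0)
red 14 [311.1 208.4] ((111.26470947265625, 28.441177368164062), (5.093247413635254, 2.1828205585479736), 14.03624439239502)
red 25 [310.  213.8] ((110.0, 33.5), (5.0, 4.0), 90.0)
red 10 [255.  249.9] ((55.04999923706055, 69.8499984741211), (4.427187919616699, 1.5811388492584229), 18.43494987487793)
red 25 [301.6 255.1] ((101.5, 75.0), (4.0, 5.0), 90.0)
red 10 [301.  259.5] ((101.0, 79.5), (1.0, 4.0), 90.0)
blue 1576 [256.  224.1] ((54.11538314819336, 43.423072814941406), (58.05037307739258, 47.85232925415039), 11.309932708740234)
or 161 [270.9 226. ] ((70.75, 46.250003814697266), (14.142135620117188, 13.435027122497559), 45.0)
yel 662 [247.4 221.4] ((47.32926940917969, 41.463417053222656), (20.394166946411133, 32.33732604980469), 12.094757080078125)
```

View pics/crop.png

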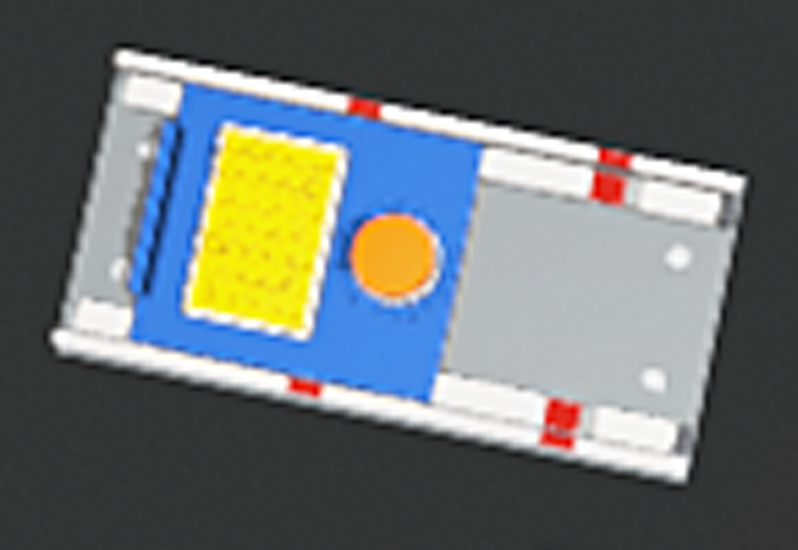

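The crop shows the plate's top edge around crop (155,205), which is full-image (228,217). The board corners are at crop (182,85), (485,148), (432,402) and (133,338). The red marks are visible and the orange cap is in its ring. I'll fit the track and carrier pose to these.

```bash
cat >> h.py <<'E'
def fit(feat,x0):
    from scipy.optimize import least_squares
    def res(p):
        c,s=np.cos(p[2]),np.sin(p[2]);r=[]
        for (x,y,z,carr),uv in feat:
            x=x+carr*p[3];P=[p[0]+c*x-s*y,p[1]+s*x+c*y,z]
            r.append(proj('top',P)[0]-uv)
        return np.ravel(r)
    return least_squares(res,x0,loss='soft_l1')
E
python3 - <<'E'
from h import *
f=lambda u,v:np.array([200+(u+.5)/5.5-.5,180+(v+.5)/5.5-.5])
F=[((-30,67,42,0),f(365,107)),((90,67,42,0),f(615,158)),((-30,-67,42,0),f(304,387)),((90,-67,42,0),f(558,437)),
((-155,70,42,0),f(117,50)),((155,70,42,0),f(746,180)),((155,-70,42,0),f(686,470)),((-155,-70,42,0),f(52,335)),
((72.5,62,42,1),f(485,148)),((72.5,-62,42,1),f(432,402)),((-18,0,77,1),[247.4,221.4]),((43,0,84,1),f(394,255))]
F=[((a[0]/1e3,a[1]/1e3,a[2]/1e3,a[3]),uv) for a,uv in F]
s=fit(F,[.51,-.096,np.radians(-101.8),-.04]);p=s.x
print(p[:2],np.degrees(p[2]),p[3]);print(s.fun.reshape(-1,2).round(1).tolist())
c,sn=np.cos(p[2]),np.sin(p[2])
yaw=np.radians(15.4);tx=np.array([np.cos(yaw),np.sin(yaw)]);ty=np.array([np.sin(yaw),-np.cos(yaw)])
t=bot.get_obs()['tool_pos']
for nm,x in(('plate',p[3]-.0725),('start',p[3]-.0725-.035),('end plate',.03-.0725)):
    P=p[:2]+x*np.array([c,sn]);d=P-t[:2];print(nm,P.round(4),'tool dx dy mm',(d@tx*1e3).round(1),(d@ty*1e3).round(1))
E
```

```text
[ 0.51300848 -0.0938618 ] -102.54190259369716 -0.043037478774051424
[[-0.0, 0.0], [-0.1, 0.1], [0.2, -0.1], [-0.1, 0.4], [-1.6, -0.4], [1.0, 0.0], [1.3, 0.8], [-1.7, 0.6], [0.2, -0.9], [0.0, 0.0], [0.1, -0.5], [-0.0, -0.3]]
plate [0.5381 0.0189] tool dx dy mm 523.8 -500.4
start [0.5457 0.0531] tool dx dy mm 540.2 -531.3
end plate [ 0.5222 -0.0524] tool dx dy mm 489.6 -435.8
```

Emit:
step_arm:
  rows:
    - [-1, 27, -26, 0, -0.05]
    - [-1, 54, -53, 0, -0.11]
    - [-1, 81, -79, 0, -0.16]
    - [-1, 108, -106, 0, -0.22]
    - [-1, 135, -132, 0, -0.27]
    - [-1, 162, -159, 0, -0.33]
    - [-1, 189, -186, 0, -0.38]
    - [-1, 216, -212, 0, -0.43]
    - [-1, 243, -239, 0, -0.49]
    - [-1, 270, -265, 0, -0.54]
    - [-1, 297, -292, 0, -0.6]
    - [-1, 324, -318, 0, -0.65]
    - [-1, 351, -345, 0, -0.7]
    - [-1, 378, -371, 0, -0.76]
    - [-1, 405, -398, 0, -0.81]
    - [-1, 432, -424, 0, -0.87]
    - [-1, 459, -451, 0, -0.92]
    - [-1, 486, -478, 0, -0.98]
    - [-1, 513, -504, 0, -1.03]
    - [-1, 540, -531, 0, -1.084]
  squeeze: 20

```text
clock: 2.57
tool_pos: [0.5464, 0.0541, 0.2478]
ee_rot: [179.9, 0.0, 77.6]
force: [1.4, 0.3, 0.4]
grip_width: 0.004
gripper_force: 0.0
```

Emit:
step_arm:
  rows:
    - [-1, 0, 0, 20, 0]
    - [-1, 0, 0, 45, 0]
    - [-1, 0, 0, 70, 0]
    - [-1, 0, 0, 95, 0]
    - [-1, 0, 0, 120, 0]
    - [-1, 0, 0, 145, 0]
    - [-1, 0, 0, 162, 0]
    - [-1, 0, 0, 172, 0]
    - [-1, 0, 0, 175, 0]
    - [-1, 0, 0, 175, 0]
    - [-1, 0, 0, 175, 0]

```text
clock: 3.48
tool_pos: [0.5463, 0.0529, 0.0736]
ee_rot: [179.9, -0.0, 77.5]
force: [0.6, 0.1, 0.5]
grip_width: 0.004
gripper_force: 0.0
```

Run:
```python
from h import *
o=bot.get_obs();print(o['clock'],o['tool_pos'],o['force'])
for n,b in(('side',(190,300,170,340)),('top',(180,280,200,345))):
    im=bot.get_image(n)[:,:,::-1];cv2.imwrite(f'pics/{n}1.png',cv2.resize(im[b[0]-30:b[1],b[2]:b[3]],None,fx=4,fy=4,interpolation=cv2.INTER_CUBIC))
```

```text
3.4833 [0.54628524 0.05291918 0.07359304] [0.5560304  0.06575905 0.51332193]
```

View pics/side1.png

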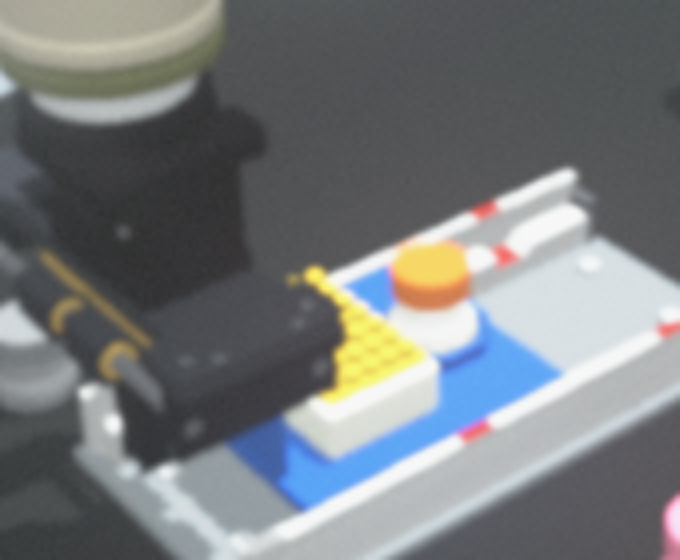

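The fingers are behind the push plate and clear of everything. I'll make contact slowly.

Emit:
step_arm:
  rows:
    - [-1, -5, 0, 0, 0]
    - [-1, -10, 0, 0, 0]
    - [-1, -14, 0, 0, 0]
    - [-1, -17, 0, 0, 0]
    - [-1, -19, 0, 0, 0]
    - [-1, -21, 0, 0, 0]
    - [-1, -23, 0, 0, 0]
    - [-1, -25, 0, 0, 0]
    - [-1, -27, 0, 0, 0]
    - [-1, -29, 0, 0, 0]
    - [-1, -31, 0, 0, 0]
    - [-1, -33, 0, 0, 0]
    - [-1, -35, 0, 0, 0]

```text
clock: 4.67
tool_pos: [0.538, 0.0186, 0.0726]
ee_rot: [180.0, -0.0, 77.5]
force: [0.7, 3.3, -0.5]
grip_width: 0.009
gripper_force: 1.7
```

Emit:
step_arm:
  rows:
    - [-1, -2, 0, 0, 0]
    - [-1, -4, 0, 0, 0]
    - [-1, -6, 0, 0, 0]
    - [-1, -8, 0, 0, 0]
    - [-1, -10, 0, 0, 0]
    - [-1, -12, 0, 0, 0]
    - [-1, -14, 0, 0, 0]
    - [-1, -16, 0, 0, 0]
    - [-1, -18, 0, 0, 0]
    - [-1, -20, 0, 0, 0]
    - [-1, -22, 0, 0, 0]
    - [-1, -24, 0, 0, 0]
    - [-1, -26, 0, 0, 0]
    - [-1, -28, 0, 0, 0]
    - [-1, -30, 0, 0, 0]
    - [-1, -32, 0, 0, 0]
    - [-1, -34, 0, 0, 0]
    - [-1, -36, 0, 0, 0]
    - [-1, -38, 0, 0, 0]
    - [-1, -40, 0, 0, 0]

```text
clock: 6.33
tool_pos: [0.5293, -0.0206, 0.0726]
ee_rot: [180.0, 0.0, 77.5]
force: [1.3, 5.0, -0.9]
grip_width: 0.009
gripper_force: 2.0
```

```bash
cat > m.py <<'E'
from h import *
import sys
im=bot.get_image('top')[:,:,::-1].copy();cv2.imwrite(sys.argv[1],im)
hsv=cv2.cvtColor(im,cv2.COLOR_BGR2HSV)
m=cv2.inRange(hsv,(9,150,120),(20,255,255));m[:180]=0;m[290:]=0
v,u=np.nonzero(m);uv=(u.mean(),v.mean());th=np.radians(-102.54)
for z in(.084,.078):
    P=unproj('top',uv,z)[:2]-[.513,-.0939];d=np.array([np.cos(th),np.sin(th)])
    print(len(u),uv,'carrier x',P@d-.043,'y',P@[-d[1],d[0]])
E
python3 m.py pics/top2.png
```

```text
141 (np.float64(291.16312056737587), np.float64(230.05673758865248)) carrier x 0.007748675631193511 y -0.000506742223988124
141 (np.float64(291.16312056737587), np.float64(230.05673758865248)) carrier x 0.007690218857211072 y -0.00020301677541944066
```

Emit:
step_arm:
  rows:
    - [-1, -2, 0, 0, 0]
    - [-1, -4, 0, 0, 0]
    - [-1, -6, 0, 0, 0]
    - [-1, -8, 0, 0, 0]
    - [-1, -10, 0, 0, 0]
    - [-1, -11, 0, 0, 0]
    - [-1, -12, 0, 0, 0]
    - [-1, -13, 0, 0, 0]
    - [-1, -14, 0, 0, 0]
    - [-1, -15, 0, 0, 0]
    - [-1, -16, 0, 0, 0]
    - [-1, -17, 0, 0, 0]

```text
clock: 7.38
tool_pos: [0.5256, -0.0372, 0.0725]
ee_rot: [-180.0, 0.0, 77.5]
force: [1.6, 3.1, 0.9]
grip_width: 0.008
gripper_force: 2.0
```

Emit:
step_arm:
  rows:
    - [-1, -1, 0, 0, 0]
    - [-1, -2, 0, 0, 0]
    - [-1, -2, 0, 0, 0]

```text
clock: 7.63
tool_pos: [0.5251, -0.0398, 0.0725]
ee_rot: [-180.0, 0.1, 77.5]
force: [0.8, 0.7, 0.6]
grip_width: 0.006
gripper_force: 0.3
```

Emit:
step_arm:
  rows:
    - [-1, -1, 0, 0, 0]
    - [-1, -2, 0, 0, 0]
    - [-1, -2, 0, 0, 0]

```text
clock: 7.88
tool_pos: [0.5247, -0.0412, 0.0724]
ee_rot: [-180.0, 0.0, 77.5]
force: [0.5, 1.9, -0.2]
grip_width: 0.001
gripper_force: 1.1
```

```bash
python3 m.py pics/top3.png
```

```text
138 (np.float64(299.231884057971), np.float64(231.9927536231884)) carrier x 0.028326586174253307 y -0.0011407476610478108
138 (np.float64(299.231884057971), np.float64(231.9927536231884)) carrier x 0.02837632658960039 y -0.000840355767951939
```

Emit:
step_arm:
  rows:
    - [-1, -1, 0, 0, 0]
    - [-1, -1, 0, 0, 0]

```text
clock: 8.1
tool_pos: [0.5245, -0.0421, 0.0725]
ee_rot: [-180.0, 0.0, 77.5]
force: [0.7, 2.4, -1.6]
grip_width: 0.003
gripper_force: 1.2
```

Emit:
step_arm:
  rows:
    - [-1, -1, 0, 0, 0]
    - [-1, -1, 0, 0, 0]

```text
clock: 8.27
tool_pos: [0.5243, -0.0431, 0.0725]
ee_rot: [-180.0, 0.0, 77.5]
force: [-0.5, 2.8, -1.0]
grip_width: 0.004
gripper_force: 1.1
```

```bash
python3 m.py pics/top4.png
python3 - <<'E'
from h import *
im=bot.get_image('side')[:,:,::-1];cv2.imwrite('pics/side2.png',cv2.resize(im[190:310,190:370],None,fx=4.4,fy=4.4,interpolation=cv2.INTER_CUBIC))
E
```

```text
133 (np.float64(299.83458646616543), np.float64(232.06766917293234)) carrier x 0.029827891820413566 y -0.0010187011076472302
133 (np.float64(299.83458646616543), np.float64(232.06766917293234)) carrier x 0.0298855259940166 y -0.0007176675024583588
```

View pics/side2.png

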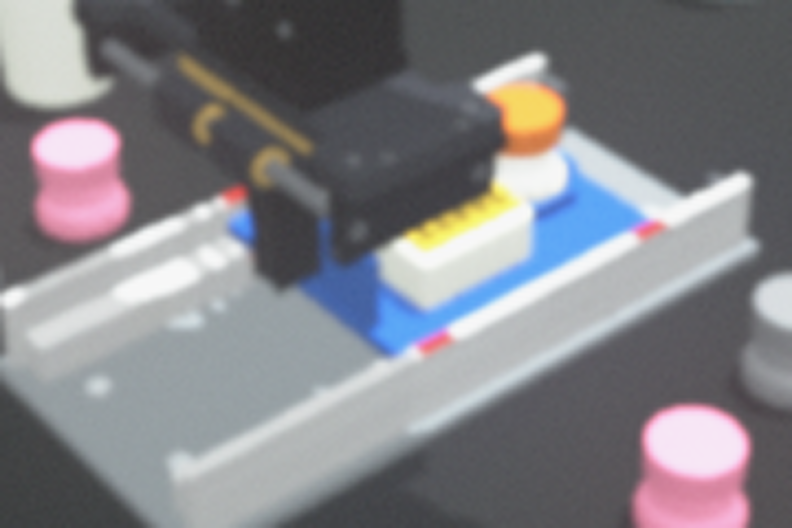

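The carrier is at about home x, and the jar is upright in its ring. I'll continue in small steps to feel for the ramp.

Emit:
step_arm:
  rows:
    - [-1, -1, 0, 0, 0]
    - [-1, -1, 0, 0, 0]

```text
clock: 8.53
tool_pos: [0.5241, -0.0441, 0.0725]
ee_rot: [-180.0, 0.0, 77.5]
force: [0.2, 2.9, -1.0]
grip_width: 0.005
gripper_force: 1.0
```

Emit:
step_arm:
  rows:
    - [-1, -1, 0, 0, 0]
    - [-1, -1, 0, 0, 0]

```text
clock: 8.7
tool_pos: [0.524, -0.0447, 0.0726]
ee_rot: [-180.0, -0.0, 77.5]
force: [0.6, 3.7, -1.4]
grip_width: 0.004
gripper_force: 1.9
```

Emit:
step_arm:
  rows:
    - [-1, -1, 0, 0, 0]
    - [-1, -1, 0, 0, 0]

```text
clock: 8.87
tool_pos: [0.524, -0.0449, 0.0727]
ee_rot: [180.0, -0.1, 77.6]
force: [-0.0, 6.1, -1.0]
grip_width: 0.0
gripper_force: 3.1
```

Emit:
step_arm:
  rows:
    - [-1, -1, 0, 0, 0]
    - [-1, -1, 0, 0, 0]

```text
clock: 9.03
tool_pos: [0.524, -0.0452, 0.0729]
ee_rot: [180.0, -0.1, 77.6]
force: [0.5, 9.4, 0.0]
grip_width: 0.004
gripper_force: 4.2
```

```bash
python3 m.py pics/top5.png
```

```text
135 (np.float64(300.6592592592593), np.float64(232.11851851851853)) carrier x 0.031856253892476635 y -0.0007261864277735348
135 (np.float64(300.6592592592593), np.float64(232.11851851851853)) carrier x 0.03192455304951809 y -0.00042361480121291416
```

The arm has stalled and the force has risen from 3 to 9.4 N at x≈0.032. So the board is down and against the ramp. I'll back off, raise the hand and check.

Emit:
step_arm:
  rows:
    - [-1, 3, 0, 0, 0]
    - [-1, 7, 0, 0, 0]
    - [-1, 14, 0, 0, 0]
    - [-1, 24, 0, 0, 0]
    - [-1, 36, 0, 0, 0]
    - [-1, 46, 0, -5, 0]
    - [-1, 50, 0, -20, 0]
    - [-1, 50, 0, -45, 0]
    - [-1, 50, 0, -75, 0]
    - [-1, 50, 0, -105, 0]
    - [-1, 70, 0, -130, 0]
    - [-1, 100, 0, -150, 0]
    - [-1, 125, 0, -160, 0]
    - [-1, 140, 0, -160, 0]
    - [-1, 150, 0, -160, 0]
    - [-1, 150, 0, -160, 0]
    - [-1, 150, 0, -160, 0]

```text
clock: 10.5
tool_pos: [0.5556, 0.0997, 0.232]
ee_rot: [-179.9, 0.0, 77.6]
force: [-0.4, -0.7, -0.3]
grip_width: 0.007
gripper_force: 0.0
```

```bash
python3 m.py pics/top6.png
python3 - <<'E'
from h import *
im=bot.get_image('side')[:,:,::-1];cv2.imwrite('pics/side3f.png',im);cv2.imwrite('pics/side3.png',cv2.resize(im[190:310,190:370],None,fx=4.4,fy=4.4,interpolation=cv2.INTER_CUBIC))
# cap height by triangulation: cap centroid before/after in side view vs prediction
th=np.radians(-102.54);d=np.array([np.cos(th),np.sin(th)])
for f,X in(('pics/side0.png',-.043),('pics/side3f.png',None)):
    tp='pics/top0.png' if X is not None else 'pics/top6.png'
    def cen(g):
        h=cv2.cvtColor(cv2.imread(g),cv2.COLOR_BGR2HSV);m=cv2.inRange(h,(6,130,100),(22,255,255))
        n,l,s,c=cv2.connectedComponentsWithStats(m);i=1+s[1:,4].argmax()
        return c[i],s[i]
    c,s=cen(f);ct,_=cen(tp)
    r=[(np.linalg.norm(proj('side',unproj('top',ct,z))[0]-c),z) for z in np.arange(.05,.1,.0005)]
    print(f,c,s,'cap z',min(r))
for t in('reagent_bottle','beaker','tip_box'):print(t,bot.spot_in(t,'top')[0]['centre'])
o=bot.get_obs();print(o['clock'],o['force'],o['tool_pos'])
E
```

```text
157 (np.float64(300.80254777070064), np.float64(232.42675159235668)) carrier x 0.032357608980069494 y -0.0014028935857296734
157 (np.float64(300.80254777070064), np.float64(232.42675159235668)) carrier x 0.032428544226485556 y -0.001103880037251743
pics/side0.png [277.34513274 231.99115044] [269 227  18  10 113] cap z (np.float64(0.18740988250292773), np.float64(0.06850000000000002))
pics/side3f.png [309.40458015 218.40458015] [300 210  19  15 131] cap z (np.float64(1.35994130892028), np.float64(0.06700000000000002))
reagent_bottle [0.5053, -0.1208, 0.0351]
beaker [0.7809, -0.1463, 0.0333]
tip_box [0.7951, 0.1405, 0.063]
10.75 [0.44780563 0.01526395 0.72645083] [0.55595473 0.0984249  0.23229644]
```

View pics/side3.png

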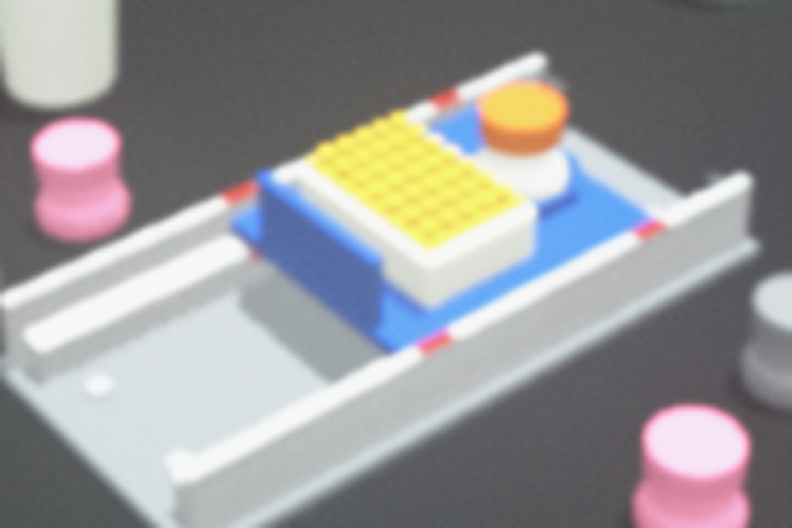

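The view is clear: the jar is upright in its ring and the board sits inside the walls. I'll check the height drop from the yellow rack in both views.

Run:
```python
from h import *
from scipy.optimize import least_squares
def cen(g):
    h=cv2.cvtColor(cv2.imread(g),cv2.COLOR_BGR2HSV);m=cv2.inRange(h,(23,70,100),(36,255,255))
    n,l,s,c=cv2.connectedComponentsWithStats(cv2.morphologyEx(m,cv2.MORPH_CLOSE,np.ones((3,3))));i=1+s[1:,4].argmax()
    return c[i],s[i,4]
th=np.radians(-102.54);d=np.array([np.cos(th),np.sin(th)])
for a,b in(('top0','side0'),('top6','side3f')):
    (t,n1),(s,n2)=cen(f'pics/{a}.png'),cen(f'pics/{b}.png')
    r=least_squares(lambda P:np.r_[proj('top',P)[0]-t,proj('side',P)[0]-s],[.5,-.1,.07])
    q=r.x[:2]-[.513,-.0939];print(a,n1,n2,r.x.round(4),r.fun.round(2),'carrier x',q@d+.018)
# expected board/plate corners (rear plate top, board front corners) at z dropped vs not, in side crop px
for X,dz in((.032,0),(.032,.006)):
    for nm,x,y,z in(('plateTL',-72.5,40,71),('plateTR',-72.5,-40,71),('board RR',-72.5,-62,36),('board RL',-72.5,62,36),('frontR',72.5,-62,36),('wall +90',90,-67,42)):
        x=x/1e3+X*(nm[0]!='w');y/=1e3;z=z/1e3+dz*(nm[0]!='w')
        P=[.513+d[0]*x-d[1]*y,-.0939+d[1]*x+d[0]*y,z];print(dz,nm,((proj('side',P)[0]-[190,190])*4.4).round(0))
```

```text
top0 699 873 [ 0.5268 -0.0332  0.0707] [-0.18 -0.22  0.2   0.02] carrier x -0.04428086630733062
top6 694 778 [ 0.5101 -0.1076  0.0655] [-0.29 -0.39  0.36  0.03] carrier x 0.031985775148047686
0 plateTL [252. 173.]
0 plateTR [369. 260.]
0 board RR [405. 356.]
0 board RL [226. 217.]
0 frontR [662. 220.]
0 wall +90 [648. 226.]
0.006 plateTL [251. 161.]
0.006 plateTR [369. 248.]
0.006 board RR [405. 344.]
0.006 board RL [226. 205.]
0.006 frontR [663. 208.]
0.006 wall +90 [648. 226.]
```

The rack dropped 5.2 mm, and the plate corners at (262,172) and (382,265) match the dropped position. I'm handing it in.

```bash
python3 -c "
from rig import bot
print(bot.close_job())"
```

```text
the job is handed in; nothing more can be done
None
```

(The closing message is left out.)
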